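# Fit the hubbed plate to the mincer head

### The arm

A 6-joint arm with a two-finger parallel gripper is mounted at the origin on the work surface. World frame = base frame: x ahead of the robot, y to its left, z up, the work surface at z = 0. Lengths are in m, angles in rad, forces in N, time in s.
With the tool pointing down it reaches from about 0.35 to 0.975 m from the base axis. Payload 4.9 kg.
Tool frame: the origin (TCP) lies at the very end of the fingers, on their centre line; the grasp point (between the pads) lies 19 mm behind it; x points along the fingers, y is the direction in which the jaws open and shut, and the axes are right-handed (so a half turn about x gives the same grasp; the last joint's range is limited). The gripper opens to 85 mm and grips with 20 to 120 N. Pads are 22 mm wide; open, the fingers measure 114 mm over their backs; the gripper's body (76 mm by 85 mm) begins 54 mm behind the grasp point. The pads swing forward as they close: fully open they stand 13 mm farther back than shut.
Start: joints at [1.071, 0.053, 1.613, -0, 1.476, -0.119], TCP at [0.232, 0.58, 0.231] pointing down, gripper open.
Joint ranges: [-3.01, 3.01], [-1.01, 2.22], [0.06, 2.58], [-1.02, 4.17], [0.09, 2.62], [-3.14, 3.14]. Speed limits (rad/s): [2.57, 2.57, 3.14, 3.14, 3.14, 3.14].

### API

Orientations are given as a unit quaternion [w, x, y, z].
In Python, from plant import manip gives the robot as it stands.
- The arm moves only by the tool play_rows, never from a script. Its argument "plan" is a list of rows, each a list of 5 numbers: the shift along the tool's x, y, z in mm, then the turn about the tool's x in rad, then the closure, from -1 (fully open) to 1 (shut). A call has 1 to 8 rows; each row is the pose to reach, as a shift and turn from the pose commanded when the call began, along the tool's axes at that moment; what a row does not reach only later rows make up. A row lasts 1/8 s, in which the tool goes at most 62.5 mm and 10.7 degrees, less where a joint would pass 70% of its speed; a pose out of reach is approached as far as the arm can. A call with a gripper value outside its range is refused whole. The fingers move at their own pace and stop on an object; the grip force is fixed at half the most. Time passes only in rows, so rows that repeat a pose let the fingers close. It gives the time, the measured TCP pose, the force and the opening at its end, in the units of the state.
- manip.state(): the state, without advancing time (a new reading comes with each control period).
- manip.grab_frame(name): name is "scene" or "top" or "wrist"; returns a dict with "img" (480x640x3 uint8, red, green, blue), "range_z" (480x640 float32, m along the optical axis (not along the pixel's ray), 0 where there is no reading), "fx", "fy", "cx", "cy" (pixels), "k1" (the pictures are not rectified: a ray, as slopes to the right and down, at radius r is drawn at 1 + k1 r^2 times it, then the intrinsics apply), "origin" and "rotation" of the camera in the world. Camera axes: x right, y up, looking along -z (the intrinsics and any distortion apply to the point x, -y, -z); pixel columns grow to the right and rows downward; lengths in m; the calibration is good to about 2 mm. A picture is of the moment at which its call begins.
- manip.job_done(): hands the job in, once; it reports no verdict.
The state is a dict: "time": time; "joint_pos": joint angles; "joint_vel": joint speeds; "joint_efforts": joint torques, N m; "tool_pos": TCP position; "tool_rot": TCP orientation; "contact_force": force on the tool from outside, world axes, zero at the start; "ft_torque": the same for the moment, N m; "gripper_width": opening from 0.0 (shut) to 1.0 (fully open).
Only numpy, scipy, OpenCV 4.12 (cv2) and the standard library are available. Lean on these libraries where they do the work, as an engineer would, in place of code of your own. Each camera call takes 0.05 s, during which the arm holds its last target. There are 200 camera calls.

### The job

Put the clean mincing plate back on the mincer head: lower it over the spindle, hub up, turn it until its rim notch finds the locating pin, and let it down until it lies flat and fully home on the face of the mouth, then let go. Feel for the pin gently, never force or drop the plate, and leave the other things on the block where they are.

Things in the scene. Friction and masses are not known exactly. Their poses are not given: they have to be found in the camera images.
- plate: Loose steel mincing plate lying flat on the block, hub up: perforated disc 90 mm across, 10 mm thick, hexagonal hub 28 mm tall in its middle, 14 mm bore through both. Notch 11 mm wide in the rim, open outwards and right through, from 26.5 mm off the axis to the edge. Origin: centre of the underside; z up through the hub; +x along the notch. 0.35 to 0.6 kg.
- hub (a point): Centre of the top of the plate's hub, 38 mm above the underside. Axes as the plate's. The hub is a hexagon 30 mm over the flats, which face 0, 60, 120, 180, 240 and 300 degrees from +x: pinch any two opposite flats, above the disc.
- head: Fixed aluminium mincer head stood mouth up on a round foot 132 mm across; 104 mm across at the mouth, its face 110 mm above the block. A level feed neck sticks out along its +x to 93 mm from the axis, centre 45 mm and top 78 mm above the block. Origin: centre of the underside; z up the axis.
- seat (a point): On the head's axis, level with the face, 110 mm up: where the centre of the plate's underside belongs. Axes as the head's. An 8 mm steel pin, 32 mm off the axis, stands 7 mm above the face (last 1.5 mm chamfered), rigid, at an unknown bearing within 0.30 rad either side of +x. Off the notch the plate rides on it, 7 mm high; else it rests on the face from 39 mm off the axis out.
- spindle_tip (a point): Tip of the head's rigid steel spindle, on its axis 45 mm above the face (155 mm above the block). The spindle is 12 mm thick up to 36 mm above the face, then tapers to 5 mm at the tip; the plate's 14 mm bore goes over it.
- ring_nut: Bystander, loose: the mincer's aluminium ring nut lying flat, 128 mm across, 30 mm tall. Origin: centre of its underside.
- honing_steel: Bystander, loose: butcher's honing steel lying on the block, 400 mm long, 26 mm thick handle. Origin: under the guard between handle (-x) and rod (+x).
- bowl: Bystander, loose: steel bowl, 140 mm across, 50 mm tall. Origin: centre of its underside.
- knife: Bystander, loose: boning knife with blue handle lying flat, 275 mm long, 20 mm tall. Origin: at the underside, about the middle.
Things that resemble listed ones, but are neither listed nor needed, are in the scene too. What is shaped like the plate but orange is not meant.

How it is judged:
On the way:
1. the plate has been threaded on to the spindle, hub up (z of plate in the frame of seat between -0.002 and 0.035 m and horizontal distance between plate and seat below 0.004 m and angle between plate's own z axis and vertical below 0.15 rad), for 0.1 s.
At the end, for the whole second after the job is handed in: The plate lies hub up on the head, its underside within 2 mm of the face's level (so the notch is over the pin), its axis within 2.5 mm of the spindle's, level within 2 degrees, at rest and released; the ring nut, honing steel, bowl and knife are each within 30 mm of where they began (z of plate in the frame of seat between -0.002 and 0.002 m and horizontal distance between plate and seat below 0.0025 m and angle between plate's own z axis and vertical below 0.035 rad and linear speed of plate below 0.01 m/s and angular speed of plate below 0.05 rad/s and distance of each of ring_nut, honing_steel, bowl, knife from where it was at the start of the episode below 0.03 m); the robot touches nothing.
It fails at once if the plate is forced, struck or dropped on the head: more than 60 N between them (contact force between plate and head above 60 N).
It fails at once if the ring nut is moved 30 mm or more (distance of ring_nut from where it was at the start of the episode above 0.03 m).
It fails at once if the honing steel is moved 30 mm or more (distance of honing_steel from where it was at the start of the episode above 0.03 m).
It fails at once if the bowl is moved 30 mm or more (distance of bowl from where it was at the start of the episode above 0.03 m).
It fails at once if the knife is moved 30 mm or more (distance of knife from where it was at the start of the episode above 0.03 m).
It also fails if it takes over 58 s, if anything falls off the work surface, if the arm or the gripper's body presses on something with over 40 N, if the wrist force passes 120 N, or if a joint passes its speed limit or range.

## Working session

There is one attempt and no reset: what is moved stays moved. The work goes in short steps, Python scripts to look and compute and a tool call to move; the robot and the scene stay as the last step left them, time stands still between calls to the robot, and variables do not carry over. Pictures are saved under pics/ and viewed, about 8 in all and at most 12, crops included, and the job is handed in when it is done.

Besides the shell and the picture viewer there is one more tool, called after "Request:" as name(argument=value, ...), one argument or row to a line, values as JSON. play_rows: Moves the arm, as the interface text tells. Its arguments: {"type":"object","properties":{"plan":{"type":"array"}},"required":["plan"]}

```bash
ls; mkdir -p pics
cat > h.py <<'E'
import numpy as np, cv2
from plant import manip
def grab(n):
    f=manip.grab_frame(n); np.savez(''+n+'.npz',**f); return f
def ray(f,u,v):
    u=np.asarray(u,float);v=np.asarray(v,float)
    a=(u-f['cx'])/f['fx'];b=(v-f['cy'])/f['fy']
    x,y=a.copy(),b.copy()
    for _ in range(10):
        s=1+f['k1']*(x*x+y*y); x,y=a/s,b/s
    return x,y
def pts(f,u,v,z):  # depth -> world
    x,y=ray(f,u,v); p=np.stack([x*z,-y*z,-z*np.ones_like(x)],-1)
    return p@np.asarray(f['rotation']).T+np.asarray(f['origin'])
def plane(f,u,v,h):
    x,y=ray(f,u,v); d=np.stack([x,-y,-np.ones_like(x)],-1)@np.asarray(f['rotation']).T
    o=np.asarray(f['origin']); return o+d*((h-o[2])/d[...,2])[...,None]
def cloud(f):
    v,u=np.mgrid[:480,:640]; return pts(f,u,v,f['range_z'].astype(float))
def save(n,img): cv2.imwrite('pics/'+n,img[...,::-1])
E
python3 - <<'E'
from h import *
a=grab('top');b=grab('scene')
save('a.png',a['img']);save('b.png',b['img'])
for f in (a,b): print(f['origin'],f['rotation'],f['fx'],f['k1'])
print(manip.state())
E
```

```text
pics
[0.35378844 0.01654307 1.29794315] [-0.69696052 -0.0604228   0.07384972  0.71073296] 572.5092972573577 -0.016062637156077773
[ 0.95207022 -0.57306063  1.09237326] [0.91147567 0.29074289 0.08490189 0.27833855] 534.2578352388415 -0.12722215502053108
{'time': 0.1, 'joint_pos': array([ 1.07103662e+00,  5.32957821e-02,  1.61417785e+00, -3.16309049e-05,
        1.47600612e+00, -1.18974465e-01]), 'joint_vel': array([ 0.00139674, -0.00095162, -0.00298492,  0.00051793, -0.00249677,
        0.00162116]), 'joint_efforts': array([ 4.47018056e-05, -3.94903314e+01, -3.71364427e+01, -1.21089074e-04,
        3.94122937e-03,  1.00517823e-06]), 'tool_pos': array([0.23199635, 0.57972743, 0.23017026]), 'tool_rot': array([ 0.69413673,  0.13317601,  0.69452179, -0.13445382]), 'contact_force': array([-0.24032512, -0.41447706, -0.09521552]), 'ft_torque': array([ 0.02593007, -0.04167191, -0.0120082 ]), 'gripper_width': 0.9991059166187697}
```

View pics/a.png

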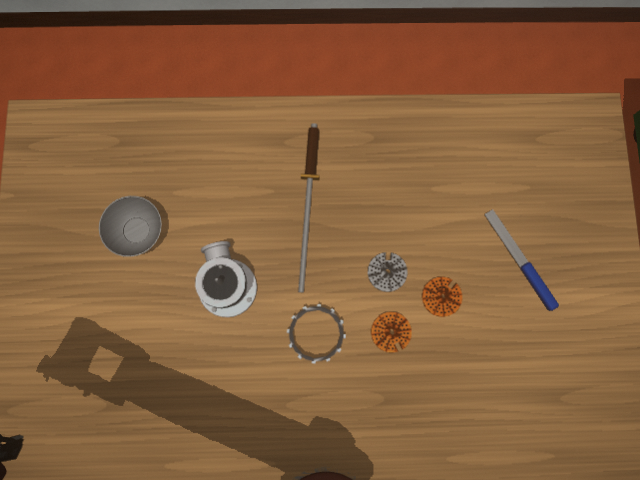

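View pics/b.png

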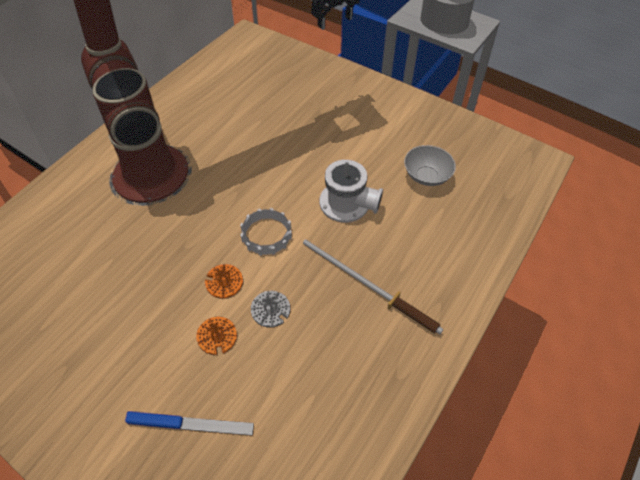

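The top view shows three plate-shaped things: grey at (387,271), orange at (442,296) and (391,331). The grey steel one fits the description, and the orange ones are excluded. The head is at about (222,283), with its neck pointing up in the image at (216,248).

```bash
python3 - <<'E'
s=open('h.py').read()
s=s.replace("import numpy as np, cv2","import numpy as np, cv2\nfrom scipy.spatial.transform import Rotation as R_")
s=s.replace("np.asarray(f['rotation']).T","rot(f).T")
s+='''
def rot(f):
    q=np.asarray(f['rotation']); return R_.from_quat([q[1],q[2],q[3],q[0]]).as_matrix()
def load(n): return {k:v for k,v in np.load(''+n+'.npz').items()}
def axyaw(q): return R_.from_quat([q[1],q[2],q[3],q[0]]).as_matrix()
'''
open('h.py','w').write(s)
E
cat > m.py <<'E'
from h import *
for n,(u0,v0),(uh,vh) in (('top',(387,271),(222,283)),('scene',(270,308),(346,175))):
    f=load(n); P=cloud(f); img=f['img']
    hsv=cv2.cvtColor(img,cv2.COLOR_RGB2HSV)
    g=(hsv[...,1]<70)
    vv,uu=np.mgrid[:480,:640]
    # plate disc: depth z~10mm
    m=g&(np.hypot(uu-u0,vv-v0)<40)&(P[...,2]>0.003)
    mm=m.astype(np.uint8)
    c=max(cv2.findContours(cv2.morphologyEx(mm,cv2.MORPH_CLOSE,np.ones((3,3))),0,1)[0],key=cv2.contourArea)[:,0]
    w=plane(f,c[:,0],c[:,1],0.010)[:,:2].astype(np.float32)
    (cx,cy),r=cv2.minEnclosingCircle(w)
    hubp=P[m&(P[...,2]>0.033)&(P[...,2]<.05)]
    print(n,'disc',cx,cy,r,'hub',np.median(hubp,0),len(hubp))
    rr=np.hypot(w[:,0]-cx,w[:,1]-cy); k=rr<r-0.008
    print(' notch', np.degrees(np.arctan2(w[k,1].mean()-cy,w[k,0].mean()-cx)),k.sum(),np.round(w[k]-[cx,cy],4).tolist()[:8])
    mh=(np.hypot(uu-uh,vv-vh)<60)
    face=P[mh&(abs(P[...,2]-.110)<.004)]
    if len(face):
        (hx,hy),hr=cv2.minEnclosingCircle(face[:,:2].astype(np.float32)); print(' head',hx,hy,hr,len(face),np.median(face[:,2]))
    sp=P[mh&(P[...,2]>.122)]; print(' spindle',len(sp),np.median(sp,0) if len(sp) else '')
    nk=P[mh&(P[...,2]>.06)&(P[...,2]<.085)]
    if len(nk):
        dd=np.hypot(nk[:,0]-hx,nk[:,1]-hy); k=dd>.06; 
        if k.sum(): print(' neck',np.degrees(np.arctan2(nk[k,1].mean()-hy,nk[k,0].mean()-hx)),k.sum())
    cr=[img[v-30:v+30,u-30:u+30] for u,v in ((u0,v0),(uh,vh))]
    save('crop_%s.png'%n,cv2.resize(np.hstack(cr),None,fx=6.5,fy=6.5,interpolation=cv2.INTER_CUBIC))
T=load('top')['img'];
a=cv2.imread('pics/crop_top.png');b=cv2.imread('pics/crop_scene.png');cv2.imwrite('pics/c.png',cv2.resize(np.vstack([a,b]),(600,600)))
print(axyaw(manip.state()['tool_rot']))
E
python3 m.py
```

```text
top disc 0.5353004932403564 -0.1486567109823227 0.04524336755275726 hub [ 0.53832558 -0.15119344  0.0374611 ] 117
 notch -4.1238112 13 [[0.0354, -0.0098], [0.0331, -0.0097], [0.0307, -0.0096], [0.0284, -0.0095], [0.0262, -0.0071], [0.0262, -0.0048], [0.0262, -0.0025], [0.0263, -0.0002]]
 head 0.5068975687026978 0.21395368874073029 0.05275561287999153 1649 0.10922996142290464
 spindle 90 [0.35378844 0.01654307 1.29794315]
 neck 13.430683048080576 335
scene disc 0.5379193425178528 -0.15191714465618134 0.04720963537693024 hub [ 0.5376754  -0.15190234  0.03845515] 140
 notch -4.46728 10 [[0.0377, -0.009], [0.0343, -0.0083], [0.031, -0.0075], [0.0294, -0.0054], [0.0279, -0.0034], [0.0283, -0.0001], [0.0302, 0.0012], [0.0321, 0.0025]]
 head 0.5083202719688416 0.21098072826862335 0.05550820752978325 922 0.10933678301076566
 spindle 93 [ 0.95207022 -0.57306063  1.09237326]
 neck 9.60927385277123 202
[[-8.76690613e-04  3.71645948e-01  9.28374128e-01]
 [-1.67139775e-03  9.28372643e-01 -3.71646932e-01]
 [-9.99998219e-01 -1.87750180e-03 -1.92727381e-04]]
```

View pics/c.png

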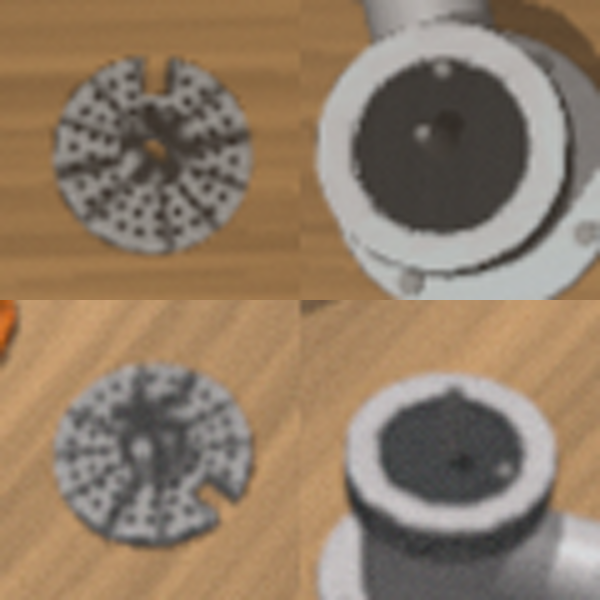

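Grey plate confirmed: hub up, notch pointing about +x. The pin is visible in both views, at top ≈(220.4,266.6) and scene ≈(356.6,178.6). The spindle tip is at top ≈(216.2,279.0). I'll move over the plate and triangulate these.

Request:
play_rows(
  plan=[
    [0,-40,40,0,-1],
    [0,-80,80,0,-1],
    [0,-120,120,0,-1],
    [0,-160,158,0,-1],
    [0,-200,197,0,-1],
    [0,-240,236,0,-1],
    [0,-282,278,0,-1],
    [0,-282,278,0,-1],
  ],
)

```text
time: 1.1
tool_pos: [0.3866, 0.212, 0.2309]
tool_rot: [0.694, 0.136, 0.694, -0.136]
contact_force: [-1.2, 0.7, -0.6]
gripper_width: 0.999
```

Request:
play_rows(
  plan=[
    [0,-40,40,0,-1],
    [0,-80,80,0.1,-1],
    [0,-120,120,0.2,-1],
    [10,-160,158,0.21,-1],
    [20,-200,197,0.21,-1],
    [20,-240,236,0.21,-1],
    [20,-282,277,0.21,-1],
    [20,-282,277,0.21,-1],
  ],
)

```text
time: 2.1
tool_pos: [0.5388, -0.1516, 0.2103]
tool_rot: [0.676, 0.207, 0.677, -0.207]
contact_force: [-0.5, -0.3, 0.1]
gripper_width: 1.002
```

Run:
```python
from h import *
T=load('top');S=load('scene')
def tri(a,b):
    A=[];B=[]
    os=[];ds=[]
    for f,(u,v) in ((T,a),(S,b)):
        o=np.asarray(f['origin']);p=plane(f,np.array([u]),np.array([v]),0.)[0];d=(p-o)/np.linalg.norm(p-o);M=np.eye(3)-np.outer(d,d);A.append(M);B.append(M@o)
    return np.linalg.solve(sum(A),sum(B))
print('pin',tri((220.4,266.6),(356.6,178.6)),'tip',tri((216.2,279.),(347,163.6)))
for n,f,p,t in (('T',T,(220.4,266.6),(216.2,279.)),('S',S,(356.6,178.6),(347,163.6))):
    print(n,plane(f,*np.array([p]).T.astype(float),.117),plane(f,*np.array([t]).T.astype(float),.155))
f=grab('wrist');save('w1.png',f['img']);s=manip.state();print(s['tool_pos'],s['time'],axyaw(s['tool_rot']).round(4),f['origin'],rot(f).round(3),f['k1'])
```

```text
pin [0.53763485 0.21333931 0.11268817] tip [0.5069913  0.21566615 0.14583323]
T [[0.53680242 0.21247374 0.117     ]] [[0.50593639 0.21423416 0.155     ]]
S [[0.53959482 0.21005808 0.117     ]] [[0.51116561 0.20784535 0.155     ]]
[ 0.53825441 -0.1498476   0.21037287] 2.15 [[-1.600e-03  5.581e-01  8.298e-01]
 [ 1.400e-03  8.298e-01 -5.581e-01]
 [-1.000e+00  2.000e-04 -2.100e-03]] [ 0.46919113 -0.10452171  0.35337581] [[ 0.56  -0.783 -0.272]
 [ 0.829  0.528  0.184]
 [-0.    -0.329  0.944]] -0.06845074340772268
```

View pics/w1.png

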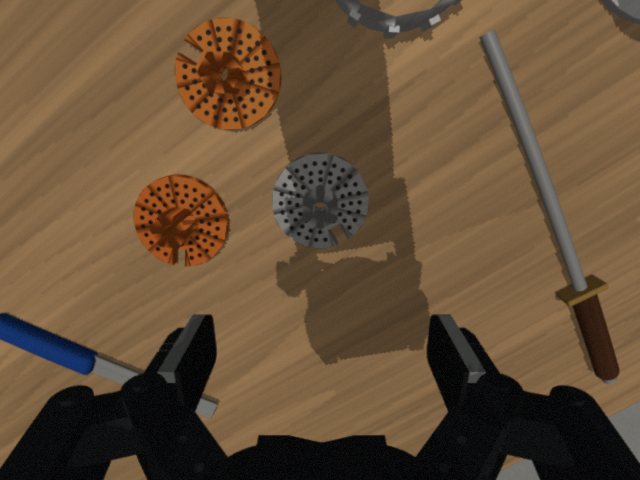

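The grey plate is at (320,200) between the jaws' lines, with its notch at about (338,233). The orange ones are clear to the left. Next I'll refine the plate pose from this wrist view.

```bash
cat > pl.py <<'E'
from h import *
f=load('wrist'); P=cloud(f); vv,uu=np.mgrid[:480,:640]
hsv=cv2.cvtColor(f['img'],cv2.COLOR_RGB2HSV)
near=np.hypot(uu-320,vv-200)<60
m=near&(hsv[...,1]<60)
mm=cv2.morphologyEx(m.astype(np.uint8),cv2.MORPH_CLOSE,np.ones((3,3)))
c=max(cv2.findContours(mm,0,1)[0],key=cv2.contourArea)[:,0]
w=plane(f,c[:,0],c[:,1],.010)[:,:2].astype(np.float32)
(cx,cy),r=cv2.minEnclosingCircle(w); d=w-[cx,cy]
print('disc',cx,cy,r)
# notch edges: contour points at radius 30..41
a=np.degrees(np.arctan2(d[:,1],d[:,0]));rr=np.hypot(*d.T);k=(rr<.041)
print(np.c_[a[k],rr[k]*1e3].round(1).tolist(), 'mean',a[k&(rr>.029)].mean())
hp=P[near&(P[...,2]>.033)&(P[...,2]<.045)]
h=hp[:,:2].astype(np.float32);print('hub',len(h),h.mean(0),np.median(hp[:,2]),cv2.minEnclosingCircle(h),cv2.minAreaRect(h))
np.save('hubpts.npy',h)
E
python3 pl.py
python3 - <<'E'
from h import *
f=load('wrist');save('w1c.png',cv2.resize(f['img'][140:260,260:380],None,fx=4.5,fy=4.5,interpolation=cv2.INTER_CUBIC))
E
```

```text
disc 0.5367399454116821 -0.15202078223228455 0.04545099660754204
[[-11.4, 40.7], [-12.2, 39.4], [-12.9, 38.1], [-12.4, 37.1], [-13.2, 35.8], [-12.7, 34.9], [-13.6, 33.6], [-13.0, 32.6], [-14.0, 31.4], [-13.3, 30.4], [-14.4, 29.2], [-13.7, 28.2], [-13.0, 27.3], [-10.4, 26.7], [-7.6, 26.2], [-5.8, 26.7], [-3.0, 26.3], [-1.2, 26.8], [1.7, 26.5], [3.3, 27.0], [4.8, 27.6], [6.3, 28.2], [7.8, 28.8], [7.9, 30.2], [6.7, 31.0], [6.8, 32.4], [7.0, 33.7], [5.9, 34.5], [6.1, 35.9], [5.1, 36.7], [5.3, 38.1], [4.4, 38.9], [4.6, 40.3]] mean -3.96903956906386
hub 886 [ 0.53700817 -0.15176249] 0.038378554578301305 ((0.5374143719673157, -0.15193966031074524), 0.01728082448244095) ((0.5374171137809753, -0.1520877182483673), (0.029431601986289024, 0.03430446609854698), 56.55803298950195)
```

View pics/w1c.png

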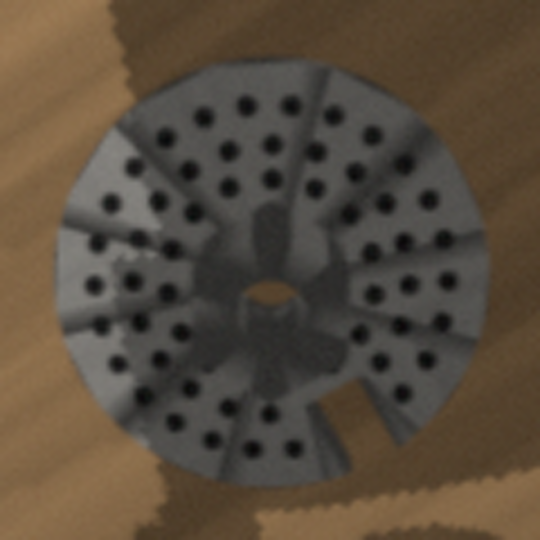

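Hub at (0.5372,-0.152), flats at 56.5°, yaw ≈ -3.6°. The jaws are at 56.1°, so I'll descend and grip.

Request:
play_rows(
  plan=[
    [40,-2,0,0,-1],
    [80,-2,0,0,-1],
    [120,-2,0,0,-1],
    [150,-2,0,0,-1],
    [175,-2,0,0,-1],
    [188,-2,0,0,-1],
    [197,-2,0,0,-1],
    [197,-2,0,0,-1],
  ],
)

```text
time: 3.15
tool_pos: [0.5368, -0.1508, 0.0143]
tool_rot: [0.676, 0.206, 0.677, -0.206]
contact_force: [-0.1, 0.0, -0.1]
gripper_width: 1.003
```

Request:
play_rows(
  plan=[
    [0,0,0,0,1],
    [0,0,0,0,1],
    [0,0,0,0,1],
    [0,0,0,0,1],
    [0,0,0,0,1],
    [0,0,0,0,1],
    [0,0,0,0,1],
    [0,0,0,0,1],
  ],
)

```text
time: 4.15
tool_pos: [0.5374, -0.1517, 0.0151]
tool_rot: [0.677, 0.206, 0.676, -0.206]
contact_force: [-1.4, -0.8, 5.2]
gripper_width: 0.336
```

Request:
play_rows(
  plan=[
    [-3,0,0,0,1],
    [-10,0,0,0,1],
    [-25,0,0,0,1],
    [-55,0,0,0,1],
    [-95,0,0,0,1],
    [-140,0,0,0,1],
    [-190,0,0,0,1],
    [-245,0,0,0,1],
  ],
)

```text
time: 5.15
tool_pos: [0.5361, -0.1509, 0.2611]
tool_rot: [0.676, 0.206, 0.677, -0.206]
contact_force: [1.4, -0.9, -3.9]
gripper_width: 0.339
```

Request:
play_rows(
  plan=[
    [0,20,-8,0,1],
    [0,60,-23,0,1],
    [0,110,-42,0,1],
    [0,165,-62,0,1],
    [0,215,-81,0,1],
    [0,255,-97,0,1],
    [0,278,-105,0,1],
    [0,286,-108,0,1],
  ],
)

```text
time: 6.15
tool_pos: [0.6062, 0.1477, 0.2597]
tool_rot: [0.677, 0.205, 0.677, -0.205]
contact_force: [-0.1, -0.9, -4.4]
gripper_width: 0.339
```

Run:
```python
from h import *
f=grab('wrist');save('w2.png',f['img']);s=manip.state();print(s['tool_pos'],s['time'],s['contact_force'],s['gripper_width'],axyaw(s['tool_rot']).round(4).tolist(),f['origin'])
```

```text
[0.60629076 0.14776663 0.25959578] 6.2 [ 0.1946362   0.20014909 -3.75998745] 0.34087582926124965 [[0.0001, 0.5557, 0.8314], [0.0005, 0.8314, -0.5557], [-1.0, 0.0005, -0.0002]] [0.53616986 0.19444122 0.40256887]
```

View pics/w2.png

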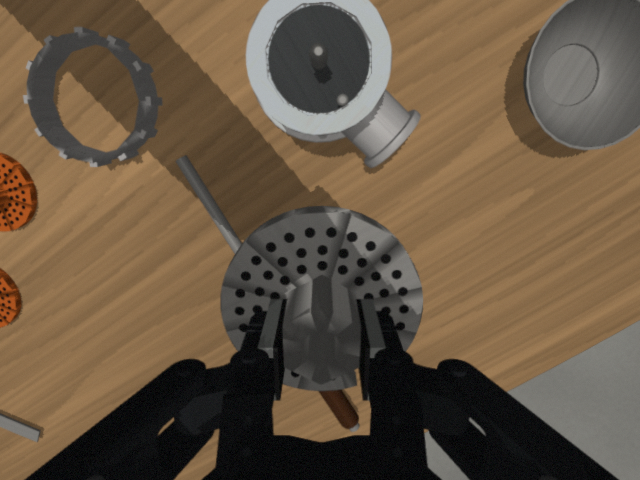

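Plate held level. Head at (318,60), spindle tip (318,50), pin (342,99). I'll measure the spindle axis, pin bearing and held plate in this one view, so camera bias cancels.

```bash
cat > hd.py <<'E'
from h import *
from scipy.optimize import least_squares
f=load('wrist'); P=cloud(f); img=f['img']; vv,uu=np.mgrid[:480,:640]; Z=P[...,2]
hsv=cv2.cvtColor(img,cv2.COLOR_RGB2HSV)
def fit(w,r):
    s=least_squares(lambda p:np.hypot(w[:,0]-p[0],w[:,1]-p[1])-r,w.mean(0),loss='soft_l1',f_scale=.0005); return s.x,np.std(s.fun)
# face ring
m=((np.hypot(uu-318,vv-55)<85)&(abs(Z-.110)<.005)&(hsv[...,2]>120)).astype(np.uint8)
cs,hi=cv2.findContours(m,cv2.RETR_CCOMP,1)
i=max(range(len(cs)),key=lambda i:cv2.contourArea(cs[i])); c=cs[i][:,0]; c=c[c[:,1]>2]
print('outer',fit(plane(f,c[:,0],c[:,1],.110)[:,:2],.052))
j=max([j for j in range(len(cs)) if hi[0,j,3]==i],key=lambda j:cv2.contourArea(cs[j])); c=cs[j][:,0]
w=plane(f,c[:,0],c[:,1],.110)[:,:2]; print('inner',cv2.minEnclosingCircle(w.astype(np.float32)))
# tip and pin: bright blobs in the dark mouth
dark=(np.hypot(uu-318,vv-60)<55)
for n,(u,v),h in (('tip',(318,50),.155),('pin',(342,99),.117)):
    b=(np.hypot(uu-u,vv-v)<9)&(hsv[...,2]>115)
    q=np.argwhere(b); c0=q.mean(0); print(n,c0[::-1],len(q),plane(f,np.array([c0[1]]),np.array([c0[0]]),h)[0], np.median(P[b],0))
# depth points of pin & tip
k=dark&(Z>.13); print('tipdepth',P[k].mean(0) if k.any() else None, k.sum())
tz=manip.state()['tool_pos'][2]
# plate: upper arc, silhouettes by depth
zt=tz-.0045
m=((np.hypot(uu-320,vv-300)<115)&(abs(Z-zt)<.008)).astype(np.uint8)
print('disc z',np.median(Z[m>0]),'expected',zt)
c=max(cv2.findContours(m,0,1)[0],key=cv2.contourArea)[:,0]; c=c[(c[:,1]<300)&((c[:,0]<245)|(c[:,0]>400)|(c[:,1]<240))]
print('plate',fit(plane(f,c[:,0],c[:,1],zt)[:,:2],.045),len(c))
A=P[m>0]; A=A[(abs(A[:,2]-zt)<.004)]; x,*_=np.linalg.lstsq(np.c_[A[:,:2]-A[:,:2].mean(0),np.ones(len(A))],A[:,2],rcond=None); print('tilt',x)
save('w2c.png',cv2.resize(img[:140,240:400],None,fx=5,fy=4.2,interpolation=cv2.INTER_CUBIC))
E
python3 hd.py
```

```text
outer (array([0.50706626, 0.21105376]), np.float64(0.0003298711057947628))
inner ((0.5070498585700989, 0.21134787797927856), 0.03876165300607681)
tip [317.85185185  50.5       ] 54 [0.50732858 0.21122192 0.155     ] [0.50731876 0.21122157 0.15515942]
pin [343.546875 100.484375] 64 [0.5405894  0.21059943 0.117     ] [0.53998411 0.21065495 0.11674112]
tipdepth [0.51095528 0.20908137 0.17099531] 387
disc z 0.2549566992252874 expected 0.25509577780208087
plate (array([0.60544309, 0.148202  ]), np.float64(0.0005242870536087667)) 275
tilt [ 0.00137681 -0.00077973  0.25496189]
```

View pics/w2c.png

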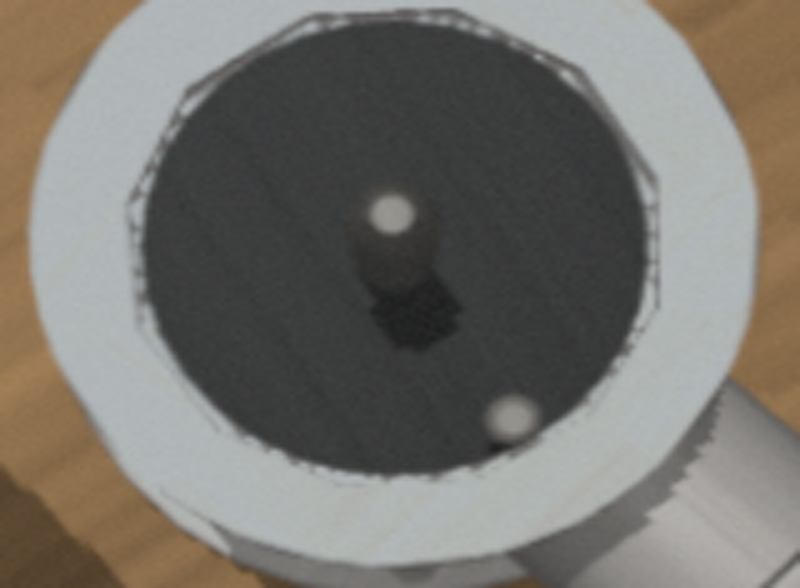

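Spindle axis ≈(0.5072,0.2112). Pin bearing ≈ -1.3° in world axes; the plate notch is at ≈ -3.8°, so I need a turn of about -0.04 rad. The plate is level to about 0.1°.

Request:
play_rows(
  plan=[
    [0,0,-15,0,1],
    [0,-1,-40,-0.02,1],
    [0,-2,-70,-0.04,1],
    [0,-2,-95,-0.04,1],
    [10,-2,-110,-0.04,1],
    [40,-2,-117,-0.04,1],
    [65,-2,-117,-0.04,1],
    [80,-2,-117,-0.04,1],
  ],
)

```text
time: 7.2
tool_pos: [0.507, 0.2095, 0.177]
tool_rot: [0.68, 0.192, 0.681, -0.193]
contact_force: [0.6, 0.5, -4.3]
gripper_width: 0.338
```

Run:
```python
from h import *
from scipy.optimize import least_squares
f=grab('wrist');s=manip.state();print(s['tool_pos'],s['time'],s['contact_force'],s['gripper_width'],axyaw(s['tool_rot']).round(4).tolist())
P=cloud(f);Z=P[...,2];vv,uu=np.mgrid[:480,:640];zt=s['tool_pos'][2]-.0045
m=((np.hypot(uu-320,vv-300)<115)&(abs(Z-zt)<.008)).astype(np.uint8)
c=max(cv2.findContours(m,0,1)[0],key=cv2.contourArea)[:,0]; c=c[(c[:,1]<300)&((c[:,0]<245)|(c[:,0]>400)|(c[:,1]<240))]
w=plane(f,c[:,0],c[:,1],zt)[:,:2]
print(least_squares(lambda p:np.hypot(w[:,0]-p[0],w[:,1]-p[1])-.045,w.mean(0),loss='soft_l1',f_scale=.0005).x)
```

```text
[0.50629584 0.20930077 0.17527356] 7.25 [-0.75081424 -0.9098416  -5.09871175] 0.33995285070463926 [[-0.005, 0.5237, 0.8519], [-0.0015, 0.8519, -0.5237], [-1.0, -0.0039, -0.0035]]
[0.50613982 0.20993776]
```

Request:
play_rows(
  plan=[
    [0,0,0,0,1],
    [0,0,0,0,1],
    [0,0,0,0,1],
    [0,0,0,0,1],
  ],
)

```text
time: 7.75
tool_pos: [0.5085, 0.2099, 0.18]
tool_rot: [0.681, 0.193, 0.68, -0.192]
contact_force: [0.5, -0.2, -3.7]
gripper_width: 0.338
```

Run:
```python
from h import *
s=manip.state();M=axyaw(s['tool_rot']);print(s['tool_pos'],s['contact_force'],M.round(4).tolist(),np.degrees(np.arctan2(M[1,1],M[0,1])))
```

```text
[0.50853243 0.20994862 0.18002857] [ 0.5499874  -0.22824255 -3.73812408] [[0.0012, 0.5234, 0.8521], [0.0003, 0.8521, -0.5234], [-1.0, 0.0009, 0.0009]] 58.439401152840944
```

Request:
play_rows(
  plan=[
    [4,0.5,-1,0,1],
    [8,0.5,-1,0,1],
    [11,0.5,-1,0,1],
    [14,0.5,-1,0,1],
    [17,0.5,-1,0,1],
    [20,0.5,-1,0,1],
    [23,0.5,-1,0,1],
    [23,0.5,-1,0,1],
  ],
)

```text
time: 8.75
tool_pos: [0.5073, 0.2108, 0.1559]
tool_rot: [0.68, 0.192, 0.681, -0.192]
contact_force: [-0.7, 0.1, -4.3]
gripper_width: 0.334
```

Threaded with no contact force. I'll lower further to just above the pin.

Request:
play_rows(
  plan=[
    [3,0,0,0,1],
    [6,0,0,0,1],
    [9,0,0,0,1],
    [12,0,0,0,1],
    [15,0,0,0,1],
    [18,0,0,0,1],
    [20,0,0,0,1],
    [20,0,0,0,1],
  ],
)

```text
time: 9.75
tool_pos: [0.5074, 0.2108, 0.1361]
tool_rot: [0.68, 0.192, 0.681, -0.192]
contact_force: [0.6, -0.8, -4.3]
gripper_width: 0.34
```

Request:
play_rows(
  plan=[
    [1,0,0,0,1],
    [2,0,0,0,1],
    [3,0,0,0,1],
    [4,0,0,0,1],
    [5,0,0,0,1],
    [6,0,0,0,1],
    [6,0,0,0,1],
    [6,0,0,0,1],
  ],
)

```text
time: 10.75
tool_pos: [0.5075, 0.2108, 0.1303]
tool_rot: [0.68, 0.192, 0.68, -0.192]
contact_force: [0.4, -0.1, -3.6]
gripper_width: 0.337
```

Request:
play_rows(
  plan=[
    [0.5,0,0,0,1],
    [1,0,0,0,1],
    [1.5,0,0,0,1],
    [2,0,0,0,1],
    [2.5,0,0,0,1],
    [3,0,0,0,1],
    [3,0,0,0,1],
    [3,0,0,0,1],
  ],
)

```text
time: 11.75
tool_pos: [0.5076, 0.2108, 0.1273]
tool_rot: [0.68, 0.192, 0.68, -0.192]
contact_force: [-0.1, 0.2, -3.9]
gripper_width: 0.339
```

The underside is at about 113 mm, below the pin top, with no contact, so the notch has found the pin. I'll ease it on to the face.

Request:
play_rows(
  plan=[
    [0.4,0,0,0,1],
    [0.8,0,0,0,1],
    [1.2,0,0,0,1],
    [1.6,0,0,0,1],
    [2,0,0,0,1],
    [2.3,0,0,0,1],
    [2.3,0,0,0,1],
    [2.3,0,0,0,1],
  ],
)

```text
time: 12.75
tool_pos: [0.5076, 0.2108, 0.1251]
tool_rot: [0.68, 0.192, 0.68, -0.192]
contact_force: [-0.8, -0.3, -1.8]
gripper_width: 0.339
```

Request:
play_rows(
  plan=[
    [0.3,0,0,0,1],
    [0.6,0,0,0,1],
    [0.9,0,0,0,1],
    [0.9,0,0,0,1],
  ],
)

```text
time: 13.25
tool_pos: [0.5076, 0.2109, 0.1251]
tool_rot: [0.68, 0.192, 0.68, -0.192]
contact_force: [-5.3, -2.1, 5.4]
gripper_width: 0.336
```

The plate touched down with the TCP at 125.1 mm, underside about 110.5 mm. I'll relax the press, open, and retreat.

Request:
play_rows(
  plan=[
    [-0.6,0,0,0,1],
    [-0.6,0,0,0,1],
    [-0.6,0,0,0,0.1],
    [-0.6,0,0,0,0.0],
    [-0.6,0,0,0,-0.3],
    [-0.6,0,0,0,-0.6],
    [-0.6,0,0,0,-1],
    [-0.6,0,0,0,-1],
  ],
)

```text
time: 14.25
tool_pos: [0.5076, 0.2108, 0.1247]
tool_rot: [0.68, 0.192, 0.68, -0.192]
contact_force: [-0.2, -0.6, 0.1]
gripper_width: 1.001
```

Request:
play_rows(
  plan=[
    [-5,0,0,0,-1],
    [-20,0,0,0,-1],
    [-45,0,0,0,-1],
    [-80,0,0,0,-1],
    [-115,0,0,0,-1],
    [-140,0,20,0,-1],
    [-150,0,50,0,-1],
    [-150,0,60,0,-1],
  ],
)

```text
time: 15.25
tool_pos: [0.5601, 0.1789, 0.2772]
tool_rot: [0.681, 0.193, 0.679, -0.192]
contact_force: [0.9, -1.0, 0.5]
gripper_width: 1.002
```

Run:
```python
from h import *
f=grab('wrist');save('w3.png',f['img']);s=manip.state();print(s['tool_pos'],s['time'],s['contact_force'],s['gripper_width'])
P=cloud(f);Z=P[...,2]
d=np.hypot(P[...,0]-.5072,P[...,1]-.2112);k=(d<.042)&(d>.02)&(Z>.09)&(Z<.14)
A=P[k];x=np.linalg.lstsq(np.c_[A[:,:2]-[.5072,.2112],np.ones(len(A))],A[:,2],rcond=None)[0];print('disc top',np.median(A[:,2]),x,len(A))
k=(d<.06)&(d>.047)&(abs(Z-.11)<.01);print('face',np.median(Z[k]),k.sum())
k=(d<.014)&(Z>.13)&(Z<.165);print('hub',np.median(Z[k]))
```

```text
[0.56000562 0.17850256 0.27568936] 15.3 [-0.28711708 -1.06364725 -0.21859615] 1.0009240792493257
disc top 0.12031775749894935 [-0.01586791  0.00035666  0.12010045] 7280
face 0.11030600542740321 2341
hub 0.14839535291807843
```

View pics/w3.png

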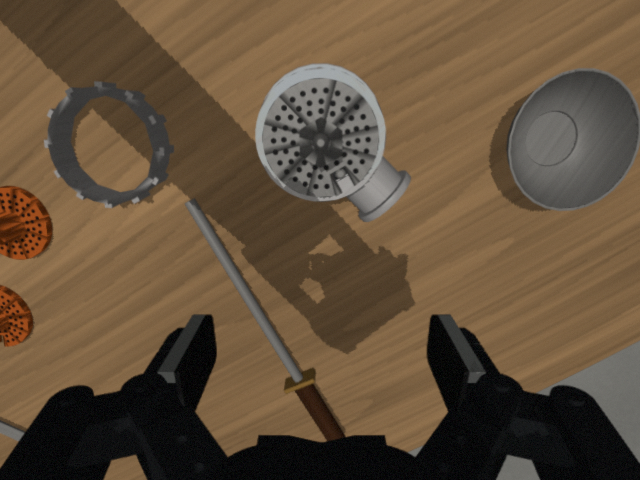

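The picture shows the plate seated inside the rim at (321,140), with the pin in the notch at (343,183). The disc top is 10.0 mm above the face and the hub top at 148.4 mm, so it is home. The small fitted x-tilt includes points in the notch gap. I'll let the arm settle and hand in.

Request:
play_rows(
  plan=[
    [0,0,0,0,-1],
    [0,0,0,0,-1],
    [0,0,0,0,-1],
    [0,0,0,0,-1],
  ],
)

```text
time: 15.8
tool_pos: [0.5583, 0.1797, 0.2746]
tool_rot: [0.68, 0.192, 0.681, -0.192]
contact_force: [0.6, -0.1, 0.1]
gripper_width: 1.0
```

```bash
python3 -c "
from plant import manip
print(manip.state()['contact_force']);print(manip.job_done())"
```

```text
[ 0.57963521 -0.09786649  0.1311148 ]
the job is handed in; nothing more can be done
None
```

The grey plate is back on the mincer head, and I handed the job in at 15.8 s. I gripped it by two hub flats and measured the spindle and pin with the wrist camera. I then turned the notch about 2.3° to the pin, lowered it over the spindle and let go. The wrist-force readings stayed under about 10 N throughout.

- **Seating:** after letting go, the disc top was 10.0 mm above the face and the hub top at 148.4 mm (148 expected). The pin was visible in the notch.
- **Clearance:** the gripper is open and clear of everything, with no contact force at the end.
- **Tilt:** the last plane fit gave a tilt of 0.016 rad, within the 0.035 limit. I think part of that comes from low points in the notch gap, but I did not refit without them.
- **Axis offset:** I did not measure the plate's axis separately after release. The spindle in the bore holds it to about 1 mm.
- **Other things:** nothing else was touched. I only saw the ring nut, honing steel and bowl in the last picture and did not re-measure them. Only a corner of the knife was in view.
- **Camera disagreement:** the scene camera put the spindle tip 5–7 mm away from where the other cameras did, because it was a hand-picked pixel, so I used the wrist view instead.

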